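# Seat a bushing on the bench arbor press

### The arm

A 6-joint arm with a two-finger parallel gripper is mounted at the origin on the work surface. World frame = base frame: x ahead of the robot, y to its left, z up, the work surface at z = 0. Lengths are in m, angles in degrees, forces in N, time in s.
With the tool pointing down it reaches from about 0.4 to 0.825 m from the base axis. Payload 7 kg.
Tool frame: the origin (TCP) lies midway between the tips of the shut fingers; the grasp point (between the pads) lies 19 mm behind it (ctrl.grip_point_offset is the distance from the TCP to the grasp point, in m); x points along the fingers, y is the direction in which the jaws open and shut, and the axes are right-handed (so a half turn about x gives the same grasp; the last joint's range is limited). The gripper opens to 88 mm and grips with 3 to 60 N. Pads are 19 mm wide; open, the fingers measure 130 mm over their backs; the gripper's body (78 mm by 193 mm) begins 47 mm behind the grasp point.
Start: joints at [-58.78, 20.546, 0.682, 0, -70.136, -16.507], TCP at [0.171, -0.653, 0.227] pointing down, gripper open.
Joint ranges: [-176.03, 176.03], [-82.01, 121.73], [-58.28, 71.71], [-173.87, 95.51], [-174.79, -0.11], [-173.66, 173.66]. Speed limits (degrees/s): [136.94, 136.94, 172.46, 180, 180, 180].

### API

Orientations are given as [roll, pitch, yaw] about the fixed x, y, z axes, in that order (R = Rz(yaw) Ry(pitch) Rx(roll)).
In Python, from plant import ctrl gives the robot as it stands.
- The arm moves only by the tool drive_tool, never from a script. Its argument "plan" is a list of rows, each a list of 3 entries, a list of its own where there are three numbers: the shift along the tool's x, y, z in m, then the turn, a rotation vector about the tool's x, y, z in degrees, then the opening, from 0 (shut) to 1 (fully open). In form: [[[dx, dy, dz], [wx, wy, wz], grip], ...]. A call has 1 to 20 rows; each row is the pose to reach, as a shift and turn from the pose measured when the call began, along the tool's axes at that moment; what a row does not reach only later rows make up. A row lasts 1/12 s, in which the tool goes at most 41.7 mm and 7.16 degrees, less where a joint would pass 70% of its speed; a pose out of reach is approached as far as the arm can. A call with a gripper value outside its range is refused whole. The fingers move at their own pace and stop on an object; the grip force is fixed at half the most. Time passes only in rows, so rows that repeat a pose let the fingers close. It gives the time, the measured TCP pose, the force and the opening at its end, in the units of the state.
- ctrl.get_obs(): the state, without advancing time (a new reading comes with each control period).
- ctrl.snapshot(name): name is "scene" or "top" or "wrist"; returns the picture (420x560x3 uint8, blue, green, red); there is no depth.
- ctrl.get_calibration(name): a dict with "fx", "fy", "cx", "cy" (pixels), "R" (3x3) and "t" (3): a world point X has camera coordinates R X + t. Camera axes: x right, y down, z forward; pixel columns grow to the right and rows downward; lengths in m; the calibration is good to about 2 mm. A picture is of the moment at which its call begins: read the wrist's pose just before it. get_calibration takes no time and is no camera call; for the wrist camera it gives the pose at the moment of the call.
- ctrl.close_job(): hands the job in, once; it reports no verdict.
Trained networks look in the newest picture that a camera, given by its name, has taken for a name from the list of things; names that differ only in an ending like _2 or _b are one class to them, and where a whole thing is asked for, a point or a joint stands for the part that bears it (a point fixed in the world has none). Each returns a list of dicts, best first, with "confidence" (0 to 1); they miss things now and then, are a little off and sometimes report something else, mostly with a low value. They report only what shows in the picture. A call takes as long as a camera call.
- ctrl.cut_out(camera, name): "pixels" (420x560 bool, what is visible of it) and "pixel" ([column, row] in pixels, amid what is visible of it).
- ctrl.landmark_of(camera, name): "pixel" ([column, row] in pixels: a listed point, or the origin of a listed thing).
The state is a dict: "clock": time; "joint_pos": joint angles; "qvel": joint speeds; "tau": joint torques, N m; "tool_pos": TCP position; "orientation": TCP orientation; "force": force on the tool from outside, world axes, zero at the start; "moment": the same for the moment, N m; "opening": finger opening in m.
Only numpy, scipy, OpenCV 4.12 (cv2) and the standard library are available. Lean on these libraries where they do the work, as an engineer would, in place of code of your own. Each camera call takes 0.05 s, during which the arm holds its last target. There are 200 camera calls.

### The job

Press the bronze bushing home in the bearing housing that stands on the bench press: with a fingertip on top of the press's handle, without gripping it, push the handle down until the bushing's flange lies flat on the housing, and do not lean hard on it once it is home. Then let the handle come all the way back up against your finger, never letting it fly up, and take the finger away. Do not touch the housing or the bushing, and leave the things around the press as they stand.

Things in the scene. Friction and masses are not known exactly. Their poses are not given: they have to be found in the camera images.
- press: Blue arbor press bolted to the bench, 250 x 110 mm. Origin on the bench under the ram's axis; x to its rear (the front, -x, looks roughly to the robot), y to its left, z up. Head: from 23 mm (screws 35 mm) in front of the origin to the rear, 28 mm to either side, z 150 to 236 mm; the ram stands up to z 294 mm. The handle swings in an upright plane on the right side, 75 mm to -y.
- lever_axis (a point): Point on the level pinion axis (parallel to the press's y) in the plane in which the handle swings: press frame (24, -75, 195) mm.
- handle: Round steel bar 13 mm thick through the pinion hub (radius 17 mm), with a black ball 30 mm across at its end. Origin on the bar's centre line at the place to push, 155 mm from the pinion axis; the ball's centre is 45 mm farther out. z: square to the bar, out of the side on which to push; -x: along the bar out to the ball; y: parallel to the axis.
- lever (a joint): Turn of the handle, rad. 0: up at its stop, held by a return spring; the bar then points to the press's front, 40 degrees above level. Grows as it is pushed down, to a last stop at 1.45. The ram goes down 14 mm per rad. At the push point it takes 4 to 7 N, about 6 N more while the bushing slides, then stiffens from home (about 1.29) to over 20 N at 1.34. Let go, it flies up.
- ram_foot (a point): Centre of the lower face of the 20 mm square steel ram, which moves straight down as the handle goes down; 18 mm above where the bushing's top lies when home, with the handle up.
- housing: Loose grey two-bolt bearing housing of 0.7 kg on the press's round anvil plate (46 mm above the bench), under the ram: oval foot 99 x 50 x 12 mm, round boss 48 mm across and 36 mm high. Origin at the centre of its underside.
- bushing (a joint): How far the bronze flanged bushing has gone into the housing, m: 0 to 4 mm at the start, 0.012 when its flange (32 mm across, 4 mm thick) lies flat on the housing. It sticks by its press fit (60 N at the ram) and stays where it is left; the seat gives up to 0.7 mm under a hard push.
- bushing_top (a point): Centre of the bushing's upper face, 40 mm above the housing's underside when home.
- can: Red drinks can, 66 mm across, 122 mm high, standing. Origin at the centre of its underside.
- bottle: Clear water bottle with a white cap, 62 mm across, 200 mm high, standing. Origin at the centre of its underside.
- mallet: Hammer with an orange head, 260 mm long, lying on the bench left of the press. Origin under its middle.
- tray: Yellow open tray with spare bushings in it, 110 x 150 x 40 mm, to the right of the press. Origin at the centre of its underside.

How it is judged:
By the outcome, as a careful person would: the job done as asked, in the order asked, and still so for the second after the job is handed in, with the robot touching nothing.
It also fails if it takes over 64 s, if anything falls off the work surface, if the arm or the gripper's body presses on something with over 40 N, if the wrist force passes 120 N, or if a joint passes its speed limit or range.

## Working session

There is one attempt and no reset: what is moved stays moved. The work goes in short steps, Python scripts to look and compute and a tool call to move; the robot and the scene stay as the last step left them, time stands still between calls to the robot, and variables do not carry over. Pictures are saved under pics/ and viewed, about 8 in all and at most 12, crops included, and the job is handed in when it is done.

Besides the shell and the picture viewer there is one more tool, called as name(argument=value, ...) on one line, values as JSON. drive_tool: Moves the arm, as the interface text tells. Its arguments: {"type":"object","properties":{"plan":{"type":"array","items":{"type":"array"}}},"required":["plan"]}

```bash
mkdir -p pics; ls; python3 - <<'E'
from plant import ctrl
import cv2,numpy as np
np.set_printoptions(precision=4,suppress=True)
ims=[]
for c in("scene","top"):
    im=ctrl.snapshot(c); cv2.imwrite(f"pics/{c}0.png",im)
    k=ctrl.get_calibration(c); print(c,k["fx"],k["fy"],k["cx"],k["cy"]); print(np.array(k["R"]),k["t"])
    for n in("press","lever_axis","handle","ram_foot","housing","bushing_top","can","bottle","mallet","tray"):
        r=ctrl.landmark_of(c,n); print(n,[(np.round(d["pixel"],1),round(d["confidence"],2)) for d in r[:2]])
print(ctrl.get_obs())
E
```

```text
pics
scene 523.2717248322907 523.2717248322907 272.566164963981 217.95359573639763
[[-0.1351  0.9906  0.0204]
 [ 0.5956  0.0976 -0.7973]
 [-0.7918 -0.0956 -0.6032]] [-0.0124 -0.2433  1.8471]
press [(array([188.9, 257.6]), 0.85)]
lever_axis [(array([149. , 194.8]), 0.74)]
handle [(array([163.6, 135.4]), 0.69)]
ram_foot []
housing [(array([185. , 235.7]), 0.68)]
bushing_top [(array([189.4, 225.3]), 0.53), (array([189.7, 239.8]), 0.22)]
can [(array([249.5, 271.1]), 0.78)]
bottle [(array([250.9, 251.3]), 0.65), (array([152.5, 193.5]), 0.54)]
mallet [(array([294.7, 274.6]), 0.76)]
tray [(array([106.6, 261.7]), 0.85), (array([188.1, 224.2]), 0.56)]
top 490.11063278016917 490.11063278016917 284.60954547860695 202.03965345201107
[[-0.0267 -0.9996  0.0098]
 [-0.9841  0.0246 -0.1757]
 [ 0.1754 -0.0143 -0.9844]] [0.087  0.6641 1.2168]
press [(array([362.8, 232.1]), 0.61), (array([249.2, 228.2]), 0.59)]
lever_axis [(array([405.5, 215.4]), 0.58)]
handle [(array([420. , 264.1]), 0.71), (array([297.3, 213.6]), 0.65)]
ram_foot []
housing [(array([365. , 229.4]), 0.51)]
bushing_top [(array([305.8, 247.1]), 0.5)]
can [(array([294.7, 213.7]), 0.8), (array([363.2, 227.9]), 0.69)]
bottle [(array([303.1, 248.5]), 0.73)]
mallet [(array([248.9, 229.1]), 0.85)]
tray [(array([437.7, 213.1]), 0.62)]
{'clock': 1.1, 'joint_pos': array([-58.7781,  20.5454,   0.6823,  -0.0013, -70.1363, -16.5061]), 'qvel': array([-0.025 , -0.0589,  0.0651,  0.0328,  0.0617, -0.1014]), 'tau': array([  0.0007, -58.2398,  29.3311,   7.0028,   0.0125,  -0.    ]), 'tool_pos': array([ 0.1714, -0.6528,  0.2266]), 'orientation': array([-5.6104, 89.9986,  9.105 ]), 'force': array([ 0.5466, -0.1528,  0.1969]), 'moment': array([0.0389, 0.0074, 0.0122]), 'opening': 0.08756812725670514}
```

```bash
python3 - <<'E'
import cv2,numpy as np
a=cv2.imread("pics/scene0.png")[60:340,40:390];b=cv2.imread("pics/top0.png")[110:390,190:540]
s=cv2.resize(np.hstack([a,b]),None,fx=1.14,fy=1.14*1,interpolation=3)
cv2.imwrite("pics/v1.png",s)
E
```

```text
(no output)
```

View pics/v1.png

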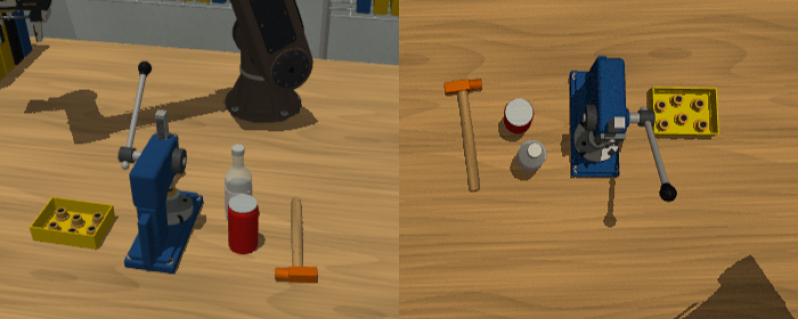

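```bash
cat > h.py <<'E'
import numpy as np,cv2
from scipy.optimize import least_squares
from scipy.spatial.transform import Rotation as Ro
def proj(k,X):
    c=np.array(k["R"])@X+np.array(k["t"]); return np.array([k["fx"]*c[0]/c[2]+k["cx"],k["fy"]*c[1]/c[2]+k["cy"]])
A=np.array([.024,-.075,.195])
def u(th): return np.array([-np.cos(th),0,np.sin(th)])
def n(th): return np.array([np.sin(th),0,np.cos(th)])
T40=np.radians(40)
PTS=dict(press=np.zeros(3),axis=A,handle=A+.155*u(T40),ball=A+.2*u(T40),hous=np.array([0,0,.046]))
def world(p,X): return Ro.from_euler('z',p[2]).apply(X)+[p[0],p[1],0]
E
python3 - <<'E'
from h import *
from plant import ctrl
np.set_printoptions(precision=4,suppress=True)
def ball(f,x,y):
    im=cv2.imread(f); g=im.max(2); m=np.zeros_like(g); m[y-14:y+15,x-14:x+15]=1
    _,l,s,c=cv2.connectedComponentsWithStats(((g<45)&(m>0)).astype(np.uint8)); i=1+s[1:,4].argmax(); print(s[i]); return s[i,:2]+s[i,2:4]/2-.5
obs=[("scene","press",(188.9,257.6)),("scene","axis",(149,194.8)),("scene","handle",(163.6,135.4)),("scene","hous",(185,235.7)),("scene","ball",ball("pics/scene0.png",167,120)),
("top","press",(362.8,232.1)),("top","axis",(405.5,215.4)),("top","handle",(420,264.1)),("top","hous",(365,229.4)),("top","ball",ball("pics/top0.png",426,278))]
K={c:ctrl.get_calibration(c) for c in("scene","top")}
f=lambda p:np.concatenate([proj(K[c],world(p,PTS[q]))-v for c,q,v in obs])
r=least_squares(f,[.6,-.15,0],loss="soft_l1",x_scale=[.1,.1,.1])
print(r.x,np.degrees(r.x[2]));print(f(r.x).reshape(-1,2))
for q in("axis","handle","ball"):print(q,world(r.x,PTS[q]))
R=Ro.from_euler('xyz',ctrl.get_obs()["orientation"],degrees=True).as_matrix();print(R)
E
```

```text
[162 114  11  13  97]
[419 271  15  15 173]
[ 0.589  -0.1355 -0.0729] -4.178421344319664
[[-1.2522 -4.2544]
 [-0.3811 -0.6363]
 [-1.1592 -0.589 ]
 [ 1.2816  4.3146]
 [-0.6761 -1.8635]
 [-1.569  -0.0049]
 [ 2.077  -1.8015]
 [-0.1902 -1.2394]
 [-0.8782  0.6591]
 [-2.083   1.4007]]
axis [ 0.6075 -0.212   0.195 ]
handle [ 0.4891 -0.2034  0.2946]
ball [ 0.4547 -0.2008  0.3236]
[[ 0.     -0.254   0.9672]
 [ 0.      0.9672  0.254 ]
 [-1.     -0.      0.    ]]
```

drive_tool(plan=[[[-0.19, 0, 0], [0, 0, 0], 0], [[-0.19, 0, 0], [0, 0, 0], 0], [[-0.19, 0, 0], [0, 0, 0], 0], [[-0.19, 0, 0], [0, 0, 0], 0], [[-0.19, 0, 0], [0, 0, 0], 0], [[-0.19, 0.354, 0.423], [18.7, 19.8, 3.3], 0], [[-0.19, 0.354, 0.423], [18.7, 19.8, 3.3], 0], [[-0.19, 0.354, 0.423], [18.7, 19.8, 3.3], 0], [[-0.19, 0.354, 0.423], [18.7, 19.8, 3.3], 0], [[-0.19, 0.354, 0.423], [18.7, 19.8, 3.3], 0], [[-0.19, 0.354, 0.423], [18.7, 19.8, 3.3], 0], [[-0.19, 0.354, 0.423], [18.7, 19.8, 3.3], 0], [[-0.19, 0.354, 0.423], [18.7, 19.8, 3.3], 0], [[-0.19, 0.354, 0.423], [18.7, 19.8, 3.3], 0], [[-0.19, 0.354, 0.423], [18.7, 19.8, 3.3], 0], [[-0.19, 0.354, 0.423], [18.7, 19.8, 3.3], 0], [[-0.19, 0.354, 0.423], [18.7, 19.8, 3.3], 0], [[-0.19, 0.354, 0.423], [18.7, 19.8, 3.3], 0], [[-0.19, 0.354, 0.423], [18.7, 19.8, 3.3], 0], [[-0.19, 0.354, 0.423], [18.7, 19.8, 3.3], 0]])

```text
clock: 2.77
tool_pos: [0.4925, -0.2003, 0.4158]
orientation: [179.9, 70.0, 175.9]
force: [-0.6, -0.3, -0.5]
opening: 0.0005
```

```bash
python3 - <<'E'
from h import *
from plant import ctrl
np.set_printoptions(precision=4,suppress=True)
o=ctrl.get_obs();print(o["tool_pos"],o["orientation"],o["joint_pos"],o["force"],o["opening"],o["clock"])
print(Ro.from_euler('xyz',o["orientation"],degrees=True).as_matrix())
p=[.589,-.1355,-.0729]
ims=[]
for c in("wrist","scene"):
    im=ctrl.snapshot(c);k=ctrl.get_calibration(c)
    for q in("axis","handle","ball"):
        uv=proj(k,world(p,PTS[q]));print(c,q,uv);cv2.circle(im,tuple(int(v) for v in uv),3,(0,255,0),-1)
    for q in("lever_axis","handle"):print(q,[(d["pixel"],d["confidence"]) for d in ctrl.landmark_of(c,q)[:2]])
    ims.append(im)
cv2.imwrite("pics/v2.png",cv2.resize(np.hstack(ims),(800,300)))
cv2.imwrite("pics/w2.png",ims[0])
E
```

```text
[ 0.4925 -0.2003  0.4158] [179.888   69.9736 175.9374] [  -1.6208   15.7987   15.339    -0.8871 -109.5478  -92.4792] [-0.6485 -0.2739 -0.5011] 0.0004512557442493266 2.7667
[[-0.3416  0.069   0.9373]
 [ 0.0243  0.9976 -0.0646]
 [-0.9395  0.0007 -0.3425]]
wrist axis [283.0888 351.3287]
wrist handle [283.145  252.4538]
wrist ball [283.1683 211.4831]
lever_axis []
handle [([280.3, 247.2], 0.78)]
scene axis [148.604  194.1597]
scene handle [162.4249 134.8076]
scene ball [166.3078 118.1332]
lever_axis [([149.8, 195.2], 0.6)]
handle [([163.4, 132.9], 0.79)]
```

View pics/v2.png

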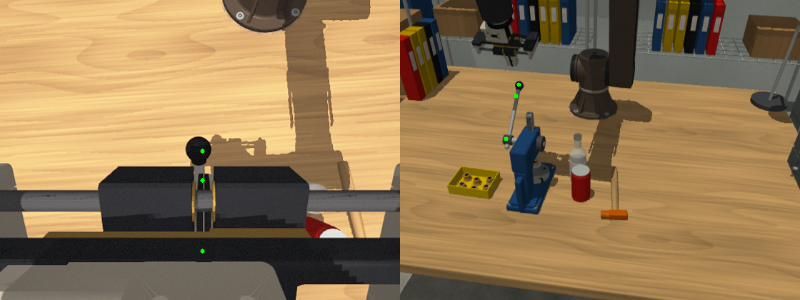

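```bash
cat >> h.py <<'E'
import json
P=np.array([.589,-.139,-.0729])
def pose(lev,lift=0,off=(0,0,0)):
    th=T40-lev; a=th/2; s=np.clip((th-a)/np.radians(5),-1,1)
    zt=np.array([np.cos(a),0,-np.sin(a)])
    X=A+.155*u(th)+(.0065+lift)*n(th)+s*.0095*zt+np.array(off)
    M=np.column_stack([[-np.sin(a),0,-np.cos(a)],[0,1,0],zt])
    return world(P,X),Ro.from_euler('z',P[2])*Ro.from_matrix(M)
def rows(o,levs,lift=0,off=(0,0,0)):
    R0=Ro.from_euler('xyz',o["orientation"],degrees=True);out=[]
    lift=np.broadcast_to(lift,len(levs))
    for l,f in zip(levs,lift):
        X,R=pose(l,f,off); d=R0.inv().apply(X-o["tool_pos"]); w=(R0.inv()*R).as_rotvec(degrees=True)
        out.append([[round(v,4)+0 for v in d],[round(v,1)+0 for v in w],0])
    print(json.dumps(out))
def est(o,off=(0,0,0)):
    "lever angle best matching the measured TCP (given contact), and residual mm"
    from scipy.optimize import minimize_scalar
    g=lambda l:np.linalg.norm(pose(l,0,off)[0]-o["tool_pos"])
    r=minimize_scalar(g,bounds=(-.2,1.5),method="bounded");return r.x,r.fun*1e3
E
python3 - <<'E'
from h import *
from plant import ctrl
o=ctrl.get_obs();print(o["tool_pos"],o["clock"],pose(0)[0])
rows(o,[0]*4,[.08,.05,.025,.012])
k=ctrl.get_calibration("wrist");print(k["fx"],proj(k,world(P,PTS["ball"])))
E
```

```text
[ 0.49000942 -0.20393715  0.4168385 ] 3.0667 [ 0.50212247 -0.20785512  0.29636218]
[[[0.0339, -0.0029, 0.0802], [-0.1, 0.0, 0.0], 0], [[0.062, -0.003, 0.0699], [-0.1, 0.0, 0.0], 0], [[0.0855, -0.003, 0.0613], [-0.1, 0.0, 0.0], 0], [[0.0977, -0.003, 0.0569], [-0.1, 0.0, 0.0], 0]]
321.3087494958907 [281.62249517 213.46122264]
```

```bash
python3 - <<'E'
from h import *
from plant import ctrl
k=ctrl.get_calibration("wrist");im=ctrl.snapshot("wrist");cv2.imwrite("pics/w3.png",im)
print(ctrl.get_obs()["tool_pos"])
g=im.max(2);m=np.zeros_like(g);m[185:231,255:310]=1
_,l,s,c=cv2.connectedComponentsWithStats(((g<45)&(m>0)).astype(np.uint8));i=1+s[1:,4].argmax();print(s[i],c[i])
for dy in(0,.0035):print(proj(k,world(P+[0,dy,0],PTS["ball"])))
E
```

```text
[ 0.49001507 -0.20389396  0.41682801]
[265 195  35  36 999] [282.30830831 212.43543544]
[281.62249517 213.46122264]
[285.84017173 213.15095496]
```

drive_tool(plan=[[[0.034, -0.003, 0.08], [0, 0, 0], 0], [[0.034, -0.003, 0.08], [0, 0, 0], 0], [[0.062, -0.003, 0.07], [0, 0, 0], 0], [[0.0855, -0.003, 0.0613], [0, 0, 0], 0], [[0.098, -0.003, 0.057], [0, 0, 0], 0], [[0.098, -0.003, 0.057], [0, 0, 0], 0], [[0.098, -0.003, 0.057], [0, 0, 0], 0]])

```text
clock: 3.7
tool_pos: [0.5093, -0.2091, 0.3056]
orientation: [-179.9, 70.0, 175.7]
force: [0.5, -0.4, -0.3]
opening: 0.0005
```

```bash
python3 - <<'E'
from h import *
from plant import ctrl
ims=[ctrl.snapshot("wrist"),ctrl.snapshot("scene")]
ims[1]=cv2.resize(ims[1][70:280,60:340],(560,420))
cv2.imwrite("pics/v3.png",cv2.resize(np.hstack(ims),(800,300)))
o=ctrl.get_obs();print(o["tool_pos"],o["clock"],o["force"])
rows(o,[0,0,0,0,.01,.02,.03],[.01,.008,.006,.004,.002,0,0])
E
```

```text
[ 0.51042403 -0.20897486  0.30648812] 3.8 [ 0.45309683  0.36677019 -0.73367029]
[[[0.003, 0.0005, -0.001], [-0.1, 0.2, 0.0], 0], [[0.0049, 0.0005, -0.0017], [-0.1, 0.2, 0.0], 0], [[0.0067, 0.0005, -0.0024], [-0.1, 0.2, 0.0], 0], [[0.0086, 0.0005, -0.0031], [-0.1, 0.2, 0.0], 0], [[0.0119, 0.0005, -0.0043], [-0.1, -0.1, 0.0], 0], [[0.0151, 0.0005, -0.0056], [-0.1, -0.4, 0.0], 0], [[0.0165, 0.0005, -0.0062], [-0.1, -0.7, 0.0], 0]]
```

View pics/v3.png

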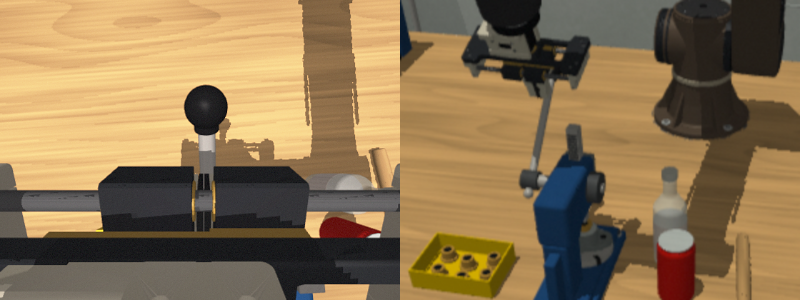

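The fingertip stands just above the bar, which lies under the finger seam (column ~205 of the left half); nothing is touched yet.

drive_tool(plan=[[[0.005, 0, -0.0017], [0, 0, 0], 0], [[0.0067, 0, -0.0024], [0, 0, 0], 0], [[0.0086, 0, -0.0031], [0, 0, 0], 0], [[0.0105, 0, -0.0037], [0, 0, 0], 0], [[0.012, 0, -0.0043], [0, 0, 0], 0], [[0.0135, 0, -0.005], [0, 0, 0], 0], [[0.015, 0, -0.0056], [0, -0.4, 0], 0]])

```text
clock: 4.38
tool_pos: [0.5005, -0.2083, 0.2945]
orientation: [-179.9, 70.6, 175.9]
force: [1.0, 0.1, 2.5]
opening: 0.0002
```

```bash
python3 - <<'E'
from h import *
from plant import ctrl
o=ctrl.get_obs();print(o["tool_pos"],o["clock"],o["force"],est(o))
rows(o,np.arange(.04,.42,.02))
E
```

```text
[ 0.50054405 -0.20832146  0.29447466] 4.3833 [1.03394424 0.07174172 2.4974168 ] (np.float64(0.01614070335836333), np.float64(0.5978405206606903))
[[[0.0033, 0.0006, -0.0015], [-0.1, -0.5, 0.0], 0], [[0.0061, 0.0006, -0.0026], [-0.1, -1.1, 0.0], 0], [[0.0089, 0.0006, -0.0036], [-0.1, -1.7, 0.0], 0], [[0.0118, 0.0006, -0.0045], [-0.1, -2.2, 0.0], 0], [[0.0147, 0.0006, -0.0054], [-0.1, -2.8, 0.0], 0], [[0.0176, 0.0006, -0.0063], [-0.1, -3.4, 0.0], 0], [[0.0205, 0.0006, -0.007], [-0.1, -4.0, 0.0], 0], [[0.0234, 0.0006, -0.0078], [-0.1, -4.5, 0.0], 0], [[0.0263, 0.0006, -0.0084], [-0.1, -5.1, 0.0], 0], [[0.0293, 0.0006, -0.009], [-0.1, -5.7, 0.0], 0], [[0.0322, 0.0006, -0.0096], [-0.1, -6.3, 0.0], 0], [[0.0352, 0.0006, -0.01], [-0.1, -6.8, 0.0], 0], [[0.0382, 0.0006, -0.0105], [-0.1, -7.4, 0.0], 0], [[0.0412, 0.0006, -0.0108], [-0.1, -8.0, 0.0], 0], [[0.0442, 0.0006, -0.0111], [-0.1, -8.5, 0.0], 0], [[0.0472, 0.0006, -0.0114], [-0.1, -9.1, 0.0], 0], [[0.0502, 0.0006, -0.0115], [-0.1, -9.7, 0.0], 0], [[0.0532, 0.0006, -0.0116], [-0.1, -10.3, 0.0], 0], [[0.0562, 0.0006, -0.0117], [-0.1, -10.8, 0.0], 0]]
```

drive_tool(plan=[[[0.0033, 0, -0.0015], [0, -0.5, 0], 0], [[0.0061, 0, -0.0026], [0, -1.1, 0], 0], [[0.0089, 0, -0.0036], [0, -1.7, 0], 0], [[0.0118, 0, -0.0045], [0, -2.2, 0], 0], [[0.0147, 0, -0.0054], [0, -2.8, 0], 0], [[0.0176, 0, -0.0063], [0, -3.4, 0], 0], [[0.0205, 0, -0.007], [0, -4, 0], 0], [[0.0234, 0, -0.0078], [0, -4.5, 0], 0], [[0.0263, 0, -0.0084], [0, -5.1, 0], 0], [[0.0293, 0, -0.009], [0, -5.7, 0], 0], [[0.0322, 0, -0.0096], [0, -6.3, 0], 0], [[0.0352, 0, -0.01], [0, -6.8, 0], 0], [[0.0382, 0, -0.0105], [0, -7.4, 0], 0], [[0.0412, 0, -0.0108], [0, -8, 0], 0], [[0.0442, 0, -0.0111], [0, -8.5, 0], 0], [[0.0472, 0, -0.0114], [0, -9.1, 0], 0], [[0.0502, 0, -0.0115], [0, -9.7, 0], 0], [[0.0532, 0, -0.0116], [0, -10.3, 0], 0], [[0.0562, 0, -0.0117], [0, -10.8, 0], 0]])

```text
clock: 5.97
tool_pos: [0.4708, -0.2062, 0.2451]
orientation: [-179.6, 81.5, 176.1]
force: [1.7, -2.6, 4.5]
opening: 0.0003
```

```bash
python3 - <<'E'
from h import *
from plant import ctrl
o=ctrl.get_obs();print(o["tool_pos"],o["clock"],o["force"],est(o))
rows(o,np.arange(.42,.82,.02))
E
```

```text
[ 0.47076557 -0.20618     0.24511069] 5.9667 [ 1.71655009 -2.62314307  4.49698682] (np.float64(0.401757982504662), np.float64(0.6189770063222966))
[[[0.0027, 0.0006, -0.0004], [-0.1, -0.6, 0.0], 0], [[0.0057, 0.0006, -0.0009], [-0.1, -1.1, 0.0], 0], [[0.0087, 0.0006, -0.0014], [-0.1, -1.7, 0.0], 0], [[0.0116, 0.0006, -0.0017], [-0.1, -2.3, 0.0], 0], [[0.0146, 0.0006, -0.0021], [-0.1, -2.8, 0.0], 0], [[0.0176, 0.0006, -0.0023], [-0.1, -3.4, 0.0], 0], [[0.0207, 0.0006, -0.0034], [-0.1, -4.0, 0.0], 0], [[0.0238, 0.0006, -0.0046], [-0.1, -4.6, 0.0], 0], [[0.0269, 0.0006, -0.0058], [-0.1, -5.1, 0.0], 0], [[0.0301, 0.0006, -0.0069], [-0.1, -5.7, 0.0], 0], [[0.0332, 0.0006, -0.0079], [-0.1, -6.3, 0.0], 0], [[0.0364, 0.0006, -0.0089], [-0.1, -6.9, 0.0], 0], [[0.0396, 0.0006, -0.0098], [-0.1, -7.4, 0.0], 0], [[0.0429, 0.0006, -0.0106], [-0.1, -8.0, 0.0], 0], [[0.0461, 0.0006, -0.0114], [-0.1, -8.6, 0.0], 0], [[0.0494, 0.0006, -0.0121], [-0.1, -9.1, 0.0], 0], [[0.0526, 0.0006, -0.0127], [-0.1, -9.7, 0.0], 0], [[0.0559, 0.0006, -0.0133], [-0.1, -10.3, 0.0], 0], [[0.0592, 0.0006, -0.0138], [-0.1, -10.9, 0.0], 0], [[0.0625, 0.0006, -0.0143], [-0.1, -11.4, 0.0], 0]]
```

drive_tool(plan=[[[0.0027, 0, -0.0004], [0, -0.6, 0], 0], [[0.0057, 0, -0.0009], [0, -1.1, 0], 0], [[0.0087, 0, -0.0014], [0, -1.7, 0], 0], [[0.0116, 0, -0.0017], [0, -2.3, 0], 0], [[0.0146, 0, -0.0021], [0, -2.8, 0], 0], [[0.0176, 0, -0.0025], [0, -3.4, 0], 0], [[0.0207, 0, -0.0034], [0, -4, 0], 0], [[0.0238, 0, -0.0046], [0, -4.6, 0], 0], [[0.0269, 0, -0.0058], [0, -5.1, 0], 0], [[0.0301, 0, -0.0069], [0, -5.7, 0], 0], [[0.0332, 0, -0.0079], [0, -6.3, 0], 0], [[0.0364, 0, -0.0089], [0, -6.9, 0], 0], [[0.0396, 0, -0.0098], [0, -7.4, 0], 0], [[0.0429, 0, -0.0106], [0, -8, 0], 0], [[0.0461, 0, -0.0114], [0, -8.6, 0], 0], [[0.0494, 0, -0.0121], [0, -9.1, 0], 0], [[0.0526, 0, -0.0127], [0, -9.7, 0], 0], [[0.0559, 0, -0.0133], [0, -10.3, 0], 0], [[0.0592, 0, -0.0138], [0, -10.9, 0], 0], [[0.0625, 0, -0.0143], [0, -11.4, 0], 0]])

```text
clock: 7.63
tool_pos: [0.4501, -0.2048, 0.1872]
orientation: [-1.7, 86.7, -5.9]
force: [7.6, 1.3, 10.9]
opening: 0.0006
```

```bash
python3 - <<'E'
from h import *
from plant import ctrl
o=ctrl.get_obs();print(o["tool_pos"],o["clock"],o["force"],est(o))
rows(o,np.arange(.82,1.17,.02))
E
```

```text
[ 0.45009267 -0.2048261   0.18716756] 7.6333 [ 7.6216329   1.28368684 10.8531646 ] (np.float64(0.7854346874752113), np.float64(2.2031743848025007))
[[[0.0048, 0.0008, -0.0038], [0.0, -0.2, 0.1], 0], [[0.0079, 0.0008, -0.0048], [0.0, -0.8, 0.1], 0], [[0.0111, 0.0008, -0.0057], [0.0, -1.3, 0.1], 0], [[0.0143, 0.0008, -0.0062], [0.0, -1.9, 0.1], 0], [[0.0175, 0.0008, -0.0059], [0.0, -2.5, 0.1], 0], [[0.0207, 0.0008, -0.0055], [0.0, -3.1, 0.1], 0], [[0.0239, 0.0008, -0.0051], [0.0, -3.6, 0.1], 0], [[0.027, 0.0008, -0.0046], [0.0, -4.2, 0.1], 0], [[0.0302, 0.0008, -0.0041], [0.0, -4.8, 0.1], 0], [[0.0333, 0.0008, -0.0035], [0.0, -5.4, 0.1], 0], [[0.0365, 0.0008, -0.0028], [0.0, -5.9, 0.1], 0], [[0.0396, 0.0008, -0.0021], [0.0, -6.5, 0.1], 0], [[0.0427, 0.0008, -0.0013], [0.0, -7.1, 0.1], 0], [[0.0457, 0.0008, -0.0005], [0.0, -7.6, 0.1], 0], [[0.0488, 0.0009, 0.0004], [0.0, -8.2, 0.1], 0], [[0.0519, 0.0009, 0.0014], [0.0, -8.8, 0.1], 0], [[0.0549, 0.0009, 0.0024], [0.0, -9.4, 0.1], 0], [[0.0579, 0.0009, 0.0035], [0.0, -9.9, 0.1], 0]]
```

```bash
cat >> h.py <<'E'
C=[0.0]
def pose(lev,lift=0,off=(0,0,0)):
    th=T40-lev; a=th/2
    zt=np.array([np.cos(a),0,-np.sin(a)])
    X=A+.155*u(th)+(.0065+lift+.0095*abs(np.sin(th-a)))*n(th)-C[0]*u(th)+np.array(off)
    M=np.column_stack([[-np.sin(a),0,-np.cos(a)],[0,1,0],zt])
    return world(P,X),Ro.from_euler('z',P[2])*Ro.from_matrix(M)
def fit(o):
    "lever angle, along-bar offset from TCP"
    x=Ro.from_euler('z',-P[2]).apply(o["tool_pos"]-[P[0],P[1],0])-A
    g=lambda v:(lambda th:(.155-v[1])*u(th)+(.0065+.0095*abs(np.sin(th/2)))*n(th)-x)(T40-v[0])[[0,2]]
    r=least_squares(g,[.6,0],x_scale=[1,.1]);return r.x,x[1]
E
python3 - <<'E'
from h import *
from plant import ctrl
o=ctrl.get_obs();v,y=fit(o);print(v,y,o["force"]);C[0]=round(v[1]+.001,4)
rows(o,np.arange(round(v[0],2)+.02,1.17,.02))
E
```

```text
[ 0.79172718 -0.0027855 ] -0.0007686430026108276 [ 7.6216329   1.28368684 10.8531646 ]
[[[0.0027, 0.0008, 0.001], [0.0, 0.1, 0.1], 0], [[0.0058, 0.0008, 0.001], [0.0, -0.5, 0.1], 0], [[0.0088, 0.0008, 0.0012], [0.0, -1.1, 0.1], 0], [[0.0119, 0.0008, 0.0013], [0.0, -1.6, 0.1], 0], [[0.0149, 0.0008, 0.0016], [0.0, -2.2, 0.1], 0], [[0.0179, 0.0008, 0.0018], [0.0, -2.8, 0.1], 0], [[0.021, 0.0008, 0.0022], [0.0, -3.3, 0.1], 0], [[0.024, 0.0008, 0.0026], [0.0, -3.9, 0.1], 0], [[0.027, 0.0008, 0.0031], [0.0, -4.5, 0.1], 0], [[0.03, 0.0008, 0.0036], [0.0, -5.1, 0.1], 0], [[0.033, 0.0008, 0.0042], [0.0, -5.6, 0.1], 0], [[0.036, 0.0008, 0.0048], [0.0, -6.2, 0.1], 0], [[0.0389, 0.0008, 0.0055], [0.0, -6.8, 0.1], 0], [[0.0419, 0.0008, 0.0063], [0.0, -7.4, 0.1], 0], [[0.0448, 0.0009, 0.0071], [0.0, -7.9, 0.1], 0], [[0.0477, 0.0009, 0.0079], [0.0, -8.5, 0.1], 0], [[0.0506, 0.0009, 0.0089], [0.0, -9.1, 0.1], 0], [[0.0535, 0.0009, 0.0099], [0.0, -9.7, 0.1], 0]]
```

drive_tool(plan=[[[0.0027, 0, 0.001], [0, 0, 0], 0], [[0.0058, 0, 0.001], [0, -0.5, 0], 0], [[0.0088, 0, 0.0012], [0, -1.1, 0], 0], [[0.0119, 0, 0.0013], [0, -1.6, 0], 0], [[0.0149, 0, 0.0016], [0, -2.2, 0], 0], [[0.0179, 0, 0.0018], [0, -2.8, 0], 0], [[0.021, 0, 0.0022], [0, -3.3, 0], 0], [[0.024, 0, 0.0026], [0, -3.9, 0], 0], [[0.027, 0, 0.0031], [0, -4.5, 0], 0], [[0.03, 0, 0.0036], [0, -5.1, 0], 0], [[0.033, 0, 0.0042], [0, -5.6, 0], 0], [[0.036, 0, 0.0048], [0, -6.2, 0], 0], [[0.0389, 0, 0.0055], [0, -6.8, 0], 0], [[0.0419, 0, 0.0063], [0, -7.4, 0], 0], [[0.0448, 0, 0.0071], [0, -7.9, 0], 0]])

```text
clock: 8.88
tool_pos: [0.4589, -0.2053, 0.1428]
orientation: [-0.4, 78.8, -4.6]
force: [-2.6, 4.8, 11.2]
opening: 0.0005
```

```bash
python3 - <<'E'
from h import *
from plant import ctrl
o=ctrl.get_obs();v,y=fit(o);print(v,y,o["force"],o["clock"]);C[0]=round(v[1],4)
rows(o,np.arange(round(v[0],2)+.02,1.27,.02))
s=ctrl.snapshot("scene");w=ctrl.snapshot("top")
cv2.imwrite("pics/v4.png",cv2.resize(np.hstack([cv2.resize(s[110:290,80:320],(560,420)),cv2.resize(w[140:350,250:530],(560,420))]),(800,300)))
E
```

```text
[ 1.08828877 -0.0026406 ] -0.0006293036085650433 [-2.59595807  4.8130225  11.24094175] 8.8833
[[[0.0033, 0.0006, 0.0005], [0.0, -0.6, 0.1], 0], [[0.0063, 0.0006, 0.0011], [0.0, -1.2, 0.1], 0], [[0.0093, 0.0006, 0.0016], [0.0, -1.7, 0.1], 0], [[0.0123, 0.0006, 0.0023], [0.0, -2.3, 0.1], 0], [[0.0153, 0.0007, 0.003], [0.0, -2.9, 0.1], 0], [[0.0183, 0.0007, 0.0037], [0.0, -3.5, 0.1], 0], [[0.0212, 0.0007, 0.0045], [0.0, -4.0, 0.1], 0], [[0.0242, 0.0007, 0.0054], [0.0, -4.6, 0.1], 0]]
```

View pics/v4.png

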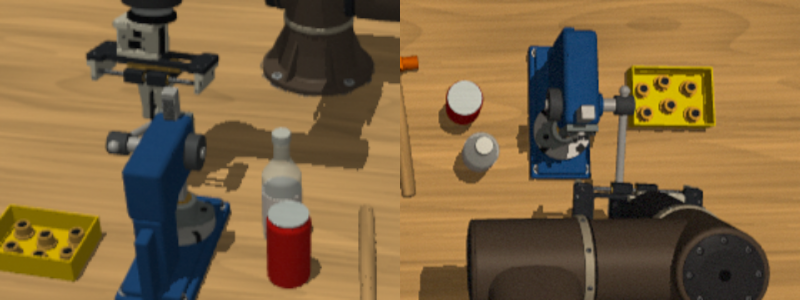

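The picture shows the handle about level-to-down with the finger on it, gripper clear of head, tray, can and bottle all standing as before.

drive_tool(plan=[[[0.0033, 0.0003, 0.0005], [0, -0.6, 0], 0], [[0.0063, 0.0006, 0.0011], [0, -1.2, 0], 0], [[0.0093, 0.0006, 0.0016], [0, -1.7, 0], 0], [[0.0123, 0.0006, 0.0023], [0, -2.3, 0], 0], [[0.0153, 0.0006, 0.003], [0, -2.9, 0], 0], [[0.0183, 0.0006, 0.0037], [0, -3.5, 0], 0], [[0.0212, 0.0006, 0.0045], [0, -4, 0], 0]])

```text
clock: 9.57
tool_pos: [0.4671, -0.2055, 0.1231]
orientation: [-0.3, 74.7, -4.5]
force: [-2.8, 2.7, 12.4]
opening: 0.0001
```

```bash
python3 - <<'E'
from h import *
from plant import ctrl
o=ctrl.get_obs();v,y=fit(o);print(v,y,o["force"],o["clock"]);C[0]=round(v[1],4)
rows(o,np.arange(round(v[0],2)+.01,1.32,.01))
E
```

```text
[ 1.22743123 -0.00274767] -0.00016868938663799904 [-2.76727452  2.67721739 12.43998427] 9.5667
[[[0.0019, 0.0002, 0.0004], [0.0, -0.2, 0.1], 0], [[0.0034, 0.0002, 0.0008], [0.0, -0.5, 0.1], 0], [[0.0049, 0.0002, 0.0011], [0.0, -0.8, 0.1], 0], [[0.0064, 0.0002, 0.0015], [0.0, -1.1, 0.1], 0], [[0.0078, 0.0002, 0.0019], [0.0, -1.4, 0.1], 0], [[0.0093, 0.0002, 0.0023], [0.0, -1.7, 0.1], 0], [[0.0108, 0.0002, 0.0027], [0.0, -2.0, 0.1], 0], [[0.0123, 0.0002, 0.0031], [0.0, -2.2, 0.1], 0], [[0.0137, 0.0002, 0.0035], [0.0, -2.5, 0.1], 0]]
```

drive_tool(plan=[[[0.0019, 0.0002, 0.0004], [0, -0.2, 0], 0], [[0.0034, 0.0002, 0.0008], [0, -0.5, 0], 0], [[0.0049, 0.0002, 0.0011], [0, -0.8, 0], 0], [[0.0064, 0.0002, 0.0015], [0, -1.1, 0], 0], [[0.0078, 0.0002, 0.0019], [0, -1.4, 0], 0]])

```text
clock: 9.98
tool_pos: [0.4707, -0.2056, 0.1165]
orientation: [-0.2, 73.3, -4.5]
force: [-3.5, 2.1, 13.1]
opening: 0.0003
```

```bash
python3 - <<'E'
from h import *
from plant import ctrl
o=ctrl.get_obs();v,y=fit(o);print(v,y,o["force"],o["clock"]);C[0]=round(v[1],4)
rows(o,np.arange(round(v[0],2)+.01,1.35,.01))
E
```

```text
[ 1.27659539 -0.00272709] -5.051628744237591e-05 [-3.47180424  2.10376103 13.14603021] 9.9833
[[[0.002, 0.0001, 0.0005], [0.0, -0.2, 0.1], 0], [[0.0035, 0.0001, 0.0009], [0.0, -0.5, 0.1], 0], [[0.005, 0.0001, 0.0013], [0.0, -0.8, 0.1], 0], [[0.0064, 0.0001, 0.0017], [0.0, -1.1, 0.1], 0], [[0.0079, 0.0001, 0.0021], [0.0, -1.4, 0.1], 0], [[0.0094, 0.0001, 0.0025], [0.0, -1.6, 0.1], 0], [[0.0109, 0.0001, 0.0029], [0.0, -1.9, 0.1], 0]]
```

drive_tool(plan=[[[0.0012, 0.0001, 0.0003], [0, -0.2, 0], 0], [[0.0022, 0.0001, 0.0006], [0, -0.4, 0], 0], [[0.0028, 0.0001, 0.0008], [0, -0.5, 0], 0]])

```text
clock: 10.23
tool_pos: [0.4719, -0.2056, 0.1144]
orientation: [-0.2, 72.7, -4.5]
force: [-3.2, 2.4, 13.0]
opening: 0.0005
```

```bash
python3 - <<'E'
from h import *
from plant import ctrl
o=ctrl.get_obs();v,y=fit(o);print(v,y,o["force"],o["clock"])
E
```

```text
[ 1.2922698  -0.00280199] 2.7641611235612595e-06 [-3.2093387   2.3779899  13.03711204] 10.2333
```

drive_tool(plan=[[[0.0012, 0, 0.0003], [0, -0.2, 0], 0], [[0.0022, 0, 0.0006], [0, -0.4, 0], 0], [[0.0022, 0, 0.0006], [0, -0.4, 0], 0]])

```text
clock: 10.48
tool_pos: [0.4728, -0.2057, 0.1128]
orientation: [-0.2, 72.2, -4.4]
force: [-2.0, 3.0, 12.9]
opening: 0.0004
```

```bash
python3 - <<'E'
from h import *
from plant import ctrl
o=ctrl.get_obs();v,y=fit(o);print(v,y,o["force"],o["clock"])
E
```

```text
[ 1.30412799 -0.00281321] 1.70971941673842e-05 [-2.0005264   3.03794254 12.91800329] 10.4833
```

drive_tool(plan=[[[0.0012, 0, 0.0003], [0, -0.2, 0], 0], [[0.0022, 0, 0.0006], [0, -0.4, 0], 0], [[0.0022, 0, 0.0006], [0, -0.4, 0], 0]])

```text
clock: 10.73
tool_pos: [0.4738, -0.2058, 0.1113]
orientation: [-0.2, 71.8, -4.4]
force: [-2.9, 2.7, 14.3]
opening: 0.0005
```

```bash
python3 - <<'E'
from h import *
from plant import ctrl
o=ctrl.get_obs();v,y=fit(o);print(v,y,o["force"],o["clock"])
E
```

```text
[ 1.31566252 -0.00275842] 2.5799953151287025e-05 [-2.89714395  2.73466366 14.32659055] 10.7333
```

drive_tool(plan=[[[0.0012, 0, 0.0003], [0, -0.2, 0], 0], [[0.002, 0, 0.0006], [0, -0.4, 0], 0], [[0.002, 0, 0.0006], [0, -0.4, 0], 0]])

```text
clock: 10.98
tool_pos: [0.4745, -0.2058, 0.11]
orientation: [-0.1, 71.3, -4.4]
force: [-3.5, 3.4, 15.2]
opening: 0.0003
```

```bash
python3 - <<'E'
from h import *
from plant import ctrl
s=ctrl.snapshot("scene")
o=ctrl.get_obs();v,y=fit(o);print(v,y,o["force"],o["clock"])
cv2.imwrite("pics/v5.png",cv2.resize(s[160:280,110:270],(800,600),interpolation=3))
E
```

```text
[ 1.32522015 -0.00277376] 6.40025978274894e-05 [-4.74299063  4.30437721 15.02151559] 11.0333
```

View pics/v5.png

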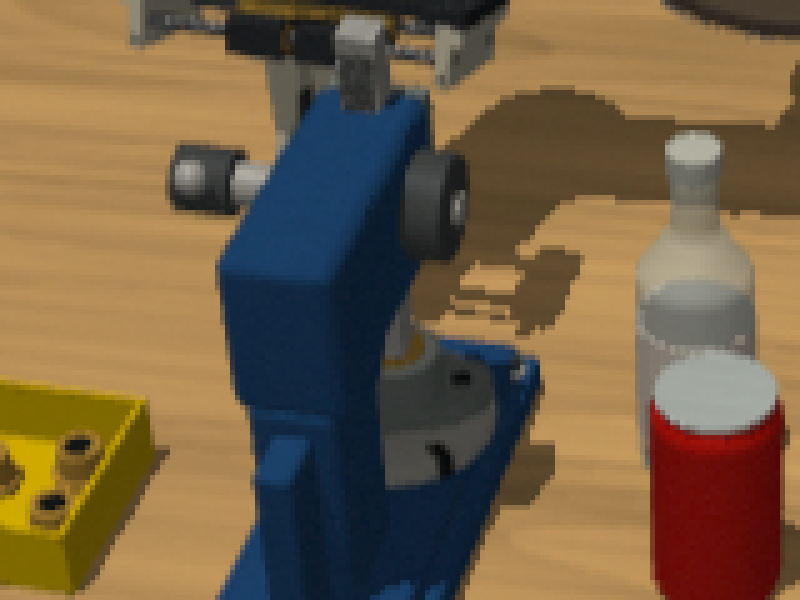

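The picture shows the ram on the bushing, whose flange is a thin bronze rim on the boss (around 410,350). The force is just beginning to rise; one more small step to confirm.

drive_tool(plan=[[[0.0012, 0, 0.0003], [0, -0.2, 0], 0], [[0.0022, 0, 0.0006], [0, -0.4, 0], 0], [[0.0022, 0, 0.0006], [0, -0.4, 0], 0]])

```text
clock: 11.28
tool_pos: [0.4754, -0.2058, 0.1087]
orientation: [-0.1, 70.8, -4.4]
force: [-5.0, 5.3, 17.3]
opening: 0.0006
```

```bash
python3 - <<'E'
from h import *
from plant import ctrl
o=ctrl.get_obs();v,y=fit(o);print(v,y,o["force"],o["clock"]);C[0]=round(v[1],4)
rows(o,np.arange(round(v[0],2)-.015,.93,-.02))
E
```

```text
[ 1.33564924 -0.0027805 ] 7.715493406659779e-05 [-4.95149969  5.30734949 17.32319368] 11.2833
[[[-0.0016, -0.0001, -0.0004], [-0.1, 1.2, 0.1], 0], [[-0.0046, -0.0001, -0.0011], [-0.1, 1.8, 0.1], 0], [[-0.0076, -0.0001, -0.0017], [-0.1, 2.4, 0.1], 0], [[-0.0106, -0.0001, -0.0022], [-0.1, 2.9, 0.1], 0], [[-0.0136, -0.0001, -0.0027], [-0.1, 3.5, 0.1], 0], [[-0.0167, -0.0001, -0.0032], [-0.1, 4.1, 0.1], 0], [[-0.0197, -0.0001, -0.0036], [-0.1, 4.7, 0.1], 0], [[-0.0228, -0.0001, -0.0039], [-0.1, 5.2, 0.1], 0], [[-0.0258, -0.0001, -0.0041], [-0.1, 5.8, 0.1], 0], [[-0.0289, -0.0001, -0.0043], [-0.1, 6.4, 0.1], 0], [[-0.032, -0.0001, -0.0045], [-0.1, 6.9, 0.1], 0], [[-0.035, -0.0001, -0.0046], [-0.1, 7.5, 0.1], 0], [[-0.0381, -0.0001, -0.0046], [-0.1, 8.1, 0.1], 0], [[-0.0412, -0.0001, -0.0046], [-0.1, 8.7, 0.1], 0], [[-0.0442, -0.0001, -0.0045], [-0.1, 9.2, 0.1], 0], [[-0.0473, -0.0001, -0.0043], [-0.1, 9.8, 0.1], 0], [[-0.0503, -0.0001, -0.0041], [-0.1, 10.4, 0.1], 0], [[-0.0534, -0.0001, -0.0038], [-0.1, 11.0, 0.1], 0], [[-0.0564, -0.0001, -0.0035], [-0.1, 11.5, 0.1], 0], [[-0.0595, -0.0001, -0.0031], [-0.1, 12.1, 0.1], 0]]
```

Stiffening is clear (13 → 18 N): home. Now coming back up at the same slow pace.

drive_tool(plan=[[[-0.0016, 0, -0.0004], [0, 0.6, 0], 0], [[-0.004, 0, -0.001], [0, 1.2, 0], 0], [[-0.007, 0, -0.0016], [0, 2, 0], 0], [[-0.01, 0, -0.0021], [0, 2.7, 0], 0], [[-0.013, 0, -0.0026], [0, 3.4, 0], 0], [[-0.016, 0, -0.0031], [0, 4, 0], 0], [[-0.0192, 0, -0.0035], [0, 4.6, 0], 0], [[-0.0225, 0, -0.0039], [0, 5.2, 0], 0], [[-0.0258, 0, -0.0041], [0, 5.8, 0], 0], [[-0.0289, 0, -0.0043], [0, 6.4, 0], 0], [[-0.032, 0, -0.0045], [0, 6.9, 0], 0], [[-0.035, 0, -0.0046], [0, 7.5, 0], 0], [[-0.0381, 0, -0.0046], [0, 8.1, 0], 0], [[-0.0412, 0, -0.0046], [0, 8.7, 0], 0], [[-0.0442, 0, -0.0045], [0, 9.2, 0], 0], [[-0.0473, 0, -0.0043], [0, 9.8, 0], 0], [[-0.0503, 0, -0.0041], [0, 10.4, 0], 0], [[-0.0534, 0, -0.0038], [0, 11, 0], 0], [[-0.0564, 0, -0.0035], [0, 11.5, 0], 0], [[-0.0595, 0, -0.0031], [0, 12.1, 0], 0]])

```text
clock: 12.95
tool_pos: [0.4524, -0.2046, 0.164]
orientation: [-0.6, 83.0, -4.9]
force: [1.7, -1.1, 5.7]
opening: 0.0007
```

```bash
python3 - <<'E'
from h import *
from plant import ctrl
o=ctrl.get_obs();v,y=fit(o);print(v,y,o["force"],o["clock"]);C[0]=round(v[1],4)
rows(o,np.arange(round(v[0],2)-.02,v[0]-.4,-.02))
E
```

```text
[ 0.94341927 -0.00338565] -0.0003649129492412223 [ 1.66879555 -1.05726765  5.74561746] 12.95
[[[-0.0036, 0.0004, -0.0002], [-0.1, 0.7, 0.1], 0], [[-0.0067, 0.0004, -0.0004], [-0.1, 1.3, 0.1], 0], [[-0.0097, 0.0004, -0.0004], [-0.1, 1.8, 0.1], 0], [[-0.0128, 0.0003, -0.0004], [-0.1, 2.4, 0.1], 0], [[-0.0159, 0.0003, -0.0004], [-0.1, 3.0, 0.1], 0], [[-0.019, 0.0003, -0.0003], [-0.1, 3.5, 0.1], 0], [[-0.022, 0.0003, -0.0001], [-0.1, 4.1, 0.1], 0], [[-0.0251, 0.0003, 0.0002], [-0.1, 4.7, 0.1], 0], [[-0.0282, 0.0003, 0.0004], [-0.1, 5.3, 0.1], 0], [[-0.0312, 0.0003, 0.0008], [-0.1, 5.8, 0.1], 0], [[-0.0343, 0.0003, 0.0012], [-0.1, 6.4, 0.1], 0], [[-0.0373, 0.0003, 0.0017], [-0.1, 7.0, 0.1], 0], [[-0.0405, 0.0003, 0.0022], [-0.1, 7.6, 0.1], 0], [[-0.0437, 0.0003, 0.0029], [-0.1, 8.1, 0.1], 0], [[-0.0469, 0.0003, 0.0035], [-0.1, 8.7, 0.1], 0], [[-0.0501, 0.0003, 0.0043], [-0.1, 9.3, 0.1], 0], [[-0.0533, 0.0003, 0.0051], [-0.1, 9.8, 0.1], 0], [[-0.0564, 0.0003, 0.006], [-0.1, 10.4, 0.1], 0], [[-0.0595, 0.0003, 0.0069], [-0.1, 11.0, 0.1], 0]]
```

Still 5.7 N contact. Continuing.

drive_tool(plan=[[[-0.0033, 0, -0.0002], [0, 0.6, 0], 0], [[-0.0065, 0, -0.0004], [0, 1.2, 0], 0], [[-0.0097, 0, -0.0004], [0, 1.8, 0], 0], [[-0.0128, 0, -0.0004], [0, 2.4, 0], 0], [[-0.0159, 0, -0.0004], [0, 3, 0], 0], [[-0.019, 0, -0.0003], [0, 3.5, 0], 0], [[-0.022, 0, -0.0001], [0, 4.1, 0], 0], [[-0.0251, 0, 0.0002], [0, 4.7, 0], 0], [[-0.0282, 0, 0.0004], [0, 5.3, 0], 0], [[-0.0312, 0, 0.0008], [0, 5.8, 0], 0], [[-0.0343, 0, 0.0012], [0, 6.4, 0], 0], [[-0.0373, 0, 0.0017], [0, 7, 0], 0], [[-0.0405, 0, 0.0022], [0, 7.6, 0], 0], [[-0.0437, 0, 0.0029], [0, 8.1, 0], 0], [[-0.0469, 0, 0.0035], [0, 8.7, 0], 0], [[-0.0501, 0, 0.0043], [0, 9.3, 0], 0], [[-0.0533, 0, 0.0051], [0, 9.8, 0], 0], [[-0.0564, 0, 0.006], [0, 10.4, 0], 0], [[-0.0595, 0, 0.0069], [0, 11, 0], 0]])

```text
clock: 14.53
tool_pos: [0.4516, -0.2045, 0.2241]
orientation: [-179.0, 85.9, 176.8]
force: [0.8, -2.1, 4.2]
opening: 0.0007
```

```bash
python3 - <<'E'
from h import *
from plant import ctrl
o=ctrl.get_obs();v,y=fit(o);print(v,y,o["force"],o["clock"]);C[0]=round(v[1],4)
rows(o,np.arange(round(v[0],2)-.02,v[0]-.4,-.02))
E
```

```text
[ 0.55932853 -0.00377618] -0.0003113621802729588 [ 0.81492332 -2.14461464  4.15405873] 14.5333
[[[-0.0031, 0.0003, 0.0004], [-0.1, 0.5, 0.1], 0], [[-0.0064, 0.0003, 0.0008], [-0.1, 1.0, 0.1], 0], [[-0.0096, 0.0003, 0.0014], [-0.1, 1.6, 0.1], 0], [[-0.0128, 0.0003, 0.0019], [-0.1, 2.2, 0.1], 0], [[-0.016, 0.0003, 0.0026], [-0.1, 2.8, 0.1], 0], [[-0.0192, 0.0003, 0.0033], [-0.1, 3.3, 0.1], 0], [[-0.0224, 0.0003, 0.0041], [-0.1, 3.9, 0.1], 0], [[-0.0256, 0.0003, 0.005], [-0.1, 4.5, 0.1], 0], [[-0.0287, 0.0003, 0.0059], [-0.1, 5.1, 0.1], 0], [[-0.0318, 0.0003, 0.0069], [-0.1, 5.6, 0.1], 0], [[-0.0349, 0.0003, 0.008], [-0.1, 6.2, 0.1], 0], [[-0.038, 0.0003, 0.0091], [-0.1, 6.8, 0.1], 0], [[-0.0411, 0.0003, 0.0102], [-0.1, 7.3, 0.1], 0], [[-0.0441, 0.0003, 0.0115], [-0.1, 7.9, 0.1], 0], [[-0.0471, 0.0003, 0.0128], [-0.1, 8.5, 0.1], 0], [[-0.0501, 0.0003, 0.0142], [-0.1, 9.1, 0.1], 0], [[-0.053, 0.0003, 0.0156], [-0.1, 9.6, 0.1], 0], [[-0.0559, 0.0003, 0.0171], [-0.1, 10.2, 0.1], 0], [[-0.0588, 0.0003, 0.0186], [-0.1, 10.8, 0.1], 0], [[-0.0617, 0.0003, 0.0202], [-0.1, 11.4, 0.1], 0]]
```

drive_tool(plan=[[[-0.0031, 0, 0.0004], [0, 0.5, 0], 0], [[-0.0064, 0, 0.0008], [0, 1, 0], 0], [[-0.0096, 0, 0.0014], [0, 1.6, 0], 0], [[-0.0128, 0, 0.0019], [0, 2.2, 0], 0], [[-0.016, 0, 0.0026], [0, 2.8, 0], 0], [[-0.0192, 0, 0.0033], [0, 3.3, 0], 0], [[-0.0224, 0, 0.0041], [0, 3.9, 0], 0], [[-0.0256, 0, 0.005], [0, 4.5, 0], 0], [[-0.0287, 0, 0.0059], [0, 5.1, 0], 0], [[-0.0318, 0, 0.0069], [0, 5.6, 0], 0], [[-0.0349, 0, 0.008], [0, 6.2, 0], 0], [[-0.038, 0, 0.0091], [0, 6.8, 0], 0], [[-0.0411, 0, 0.0102], [0, 7.3, 0], 0], [[-0.0441, 0, 0.0115], [0, 7.9, 0], 0], [[-0.0471, 0, 0.0128], [0, 8.5, 0], 0], [[-0.0501, 0, 0.0142], [0, 9.1, 0], 0], [[-0.053, 0, 0.0156], [0, 9.6, 0], 0], [[-0.0559, 0, 0.0171], [0, 10.2, 0], 0], [[-0.0588, 0, 0.0186], [0, 10.8, 0], 0]])

```text
clock: 16.12
tool_pos: [0.4745, -0.206, 0.2816]
orientation: [-179.7, 75.1, 176.0]
force: [2.0, 2.4, 4.5]
opening: 0.0004
```

```bash
python3 - <<'E'
from h import *
from plant import ctrl
o=ctrl.get_obs();v,y=fit(o);print(v,y,o["force"],o["clock"]);C[0]=round(v[1],4)
rows(o,np.arange(round(v[0],2)-.01,-.06,-.01))
E
```

```text
[ 0.178184   -0.00374259] -0.00016621283924954378 [1.97670657 2.41069648 4.46339292] 16.1167
[[[-0.0013, 0.0002, 0.0005], [-0.1, 0.2, 0.0], 0], [[-0.0028, 0.0002, 0.001], [-0.1, 0.5, 0.0], 0], [[-0.0044, 0.0002, 0.0015], [-0.1, 0.8, 0.0], 0], [[-0.0059, 0.0002, 0.0021], [-0.1, 1.1, 0.0], 0], [[-0.0074, 0.0002, 0.0027], [-0.1, 1.4, 0.0], 0], [[-0.0089, 0.0002, 0.0033], [-0.1, 1.6, 0.0], 0], [[-0.0105, 0.0002, 0.0039], [-0.1, 1.9, 0.0], 0], [[-0.012, 0.0002, 0.0045], [-0.1, 2.2, 0.0], 0], [[-0.0135, 0.0002, 0.0051], [-0.1, 2.5, 0.0], 0], [[-0.015, 0.0002, 0.0058], [-0.1, 2.8, 0.0], 0], [[-0.0165, 0.0002, 0.0064], [-0.1, 3.1, 0.0], 0], [[-0.018, 0.0002, 0.0071], [-0.1, 3.4, 0.0], 0], [[-0.0194, 0.0002, 0.0078], [-0.1, 3.7, 0.0], 0], [[-0.0209, 0.0002, 0.0085], [-0.1, 3.9, 0.0], 0], [[-0.0224, 0.0002, 0.0093], [-0.1, 4.2, 0.0], 0], [[-0.0238, 0.0002, 0.01], [-0.1, 4.5, 0.0], 0], [[-0.0253, 0.0002, 0.0108], [-0.1, 4.8, 0.0], 0], [[-0.0267, 0.0002, 0.0115], [-0.1, 5.1, 0.0], 0], [[-0.0281, 0.0002, 0.0123], [-0.1, 5.4, 0.0], 0], [[-0.0296, 0.0002, 0.0131], [-0.1, 5.7, 0.0], 0], [[-0.031, 0.0002, 0.0139], [-0.1, 5.9, 0.0], 0], [[-0.0324, 0.0002, 0.0148], [-0.1, 6.2, 0.0], 0], [[-0.0338, 0.0002, 0.0156], [-0.1, 6.5, 0.0], 0]]
```

drive_tool(plan=[[[-0.0013, 0, 0.0005], [0, 0.2, 0], 0], [[-0.0028, 0, 0.001], [0, 0.5, 0], 0], [[-0.0044, 0, 0.0015], [0, 0.8, 0], 0], [[-0.0059, 0, 0.0021], [0, 1.1, 0], 0], [[-0.0074, 0, 0.0027], [0, 1.4, 0], 0], [[-0.0089, 0, 0.0033], [0, 1.6, 0], 0], [[-0.0105, 0, 0.0039], [0, 1.9, 0], 0], [[-0.012, 0, 0.0045], [0, 2.2, 0], 0], [[-0.0135, 0, 0.0051], [0, 2.5, 0], 0], [[-0.015, 0, 0.0058], [0, 2.8, 0], 0], [[-0.0165, 0, 0.0064], [0, 3.1, 0], 0], [[-0.018, 0, 0.0071], [0, 3.4, 0], 0], [[-0.0194, 0, 0.0078], [0, 3.7, 0], 0], [[-0.0209, 0, 0.0085], [0, 3.9, 0], 0], [[-0.0224, 0, 0.0093], [0, 4.2, 0], 0], [[-0.0234, 0, 0.0098], [0, 4.4, 0], 0]])

```text
clock: 17.45
tool_pos: [0.4901, -0.2072, 0.3018]
orientation: [-179.8, 70.7, 175.9]
force: [0.7, 1.8, 2.9]
opening: -0.0
```

```bash
python3 - <<'E'
from h import *
from plant import ctrl
o=ctrl.get_obs();v,y=fit(o);print(v,y,o["force"],o["clock"]);C[0]=round(v[1],4)
rows(o,np.arange(round(v[0],2)-.01,-.08,-.01))
E
```

```text
[ 0.02180392 -0.00364049] -0.00017945856225572154 [0.66239444 1.83754948 2.86398216] 17.45
[[[-0.0018, 0.0002, 0.0008], [-0.1, 0.4, 0.0], 0], [[-0.0033, 0.0002, 0.0015], [-0.1, 0.7, 0.0], 0], [[-0.0047, 0.0002, 0.0021], [-0.1, 0.9, 0.0], 0], [[-0.0062, 0.0002, 0.0028], [-0.1, 1.2, 0.0], 0], [[-0.0077, 0.0002, 0.0035], [-0.1, 1.5, 0.0], 0], [[-0.0092, 0.0002, 0.0042], [-0.1, 1.8, 0.0], 0], [[-0.0106, 0.0002, 0.005], [-0.1, 2.1, 0.0], 0], [[-0.0121, 0.0002, 0.0057], [-0.1, 2.4, 0.0], 0], [[-0.0135, 0.0002, 0.0065], [-0.1, 2.7, 0.0], 0]]
```

drive_tool(plan=[[[-0.0008, 0, 0.0003], [0, 0.2, 0], 0], [[-0.0015, 0, 0.0006], [0, 0.3, 0], 0], [[-0.0022, 0, 0.001], [0, 0.4, 0], 0], [[-0.003, 0, 0.0013], [0, 0.6, 0], 0], [[-0.0037, 0, 0.0016], [0, 0.7, 0], 0], [[-0.0045, 0, 0.002], [0, 0.8, 0], 0], [[-0.0052, 0, 0.0023], [0, 0.9, 0], 0], [[-0.006, 0, 0.0027], [0, 1, 0], 0]])

```text
clock: 18.12
tool_pos: [0.4944, -0.2076, 0.3063]
orientation: [-179.8, 69.6, 175.9]
force: [0.3, -0.0, 0.0]
opening: 0.0003
```

```bash
python3 - <<'E'
from h import *
from plant import ctrl
o=ctrl.get_obs();print(fit(o),o["force"],o["clock"])
E
```

```text
(array([-0.01629443, -0.00359148]), np.float64(-0.0002993196016154026)) [ 0.26351525 -0.04735504  0.01011562] 18.1167
```

drive_tool(plan=[[[-0.004, 0, 0.0015], [0, 0, 0], 0], [[-0.01, 0, 0.003], [0, 0, 0], 0], [[-0.02, 0, 0.003], [0, 0, 0], 0], [[-0.05, 0, 0.003], [0, 0, 0], 0], [[-0.08, 0, 0.003], [0, 0, 0], 0], [[-0.12, 0, 0.003], [0, 0, 0], 0], [[-0.15, 0, 0.003], [0, 0, 0], 0], [[-0.15, 0, 0.003], [0, 0, 0], 0], [[-0.15, 0, 0.003], [0, 0, 0], 0], [[-0.15, 0, 0.003], [0, 0, 0], 0]])

```text
clock: 18.95
tool_pos: [0.5494, -0.2114, 0.4456]
orientation: [-179.9, 69.6, 175.9]
force: [-0.4, -0.2, -0.4]
opening: 0.0005
```

```bash
python3 - <<'E'
from h import *
from plant import ctrl
np.set_printoptions(precision=1,suppress=True)
ims={}
for c in("scene","top"):
    ims[c]=ctrl.snapshot(c);k=ctrl.get_calibration(c)
    print(c,"pred",proj(k,world(P,PTS["handle"])),[(n,ctrl.landmark_of(c,n)[:1]) for n in("handle","can","bottle","tray","mallet")])
    cv2.imwrite(f"pics/{c}9.png",ims[c])
o=ctrl.get_obs();print(o["force"],o["clock"],o["qvel"])
s=ims["scene"];a=cv2.imread("pics/scene0.png")
t=np.vstack([np.hstack([cv2.resize(x[170:260,160:220],(400,600),interpolation=3) for x in(a,s)])])
cv2.imwrite("pics/v6.png",t)
g=cv2.resize(np.hstack([s[60:340,40:390],ims["top"][110:390,190:540]]),None,fx=1.14,fy=1.14)
cv2.imwrite("pics/v7.png",g)
E
```

```text
scene pred [161.1 134.7] [('handle', [{'pixel': [297.1, 273.0], 'confidence': 0.72}]), ('can', [{'pixel': [251.4, 271.8], 'confidence': 0.77}]), ('bottle', [{'pixel': [252.0, 250.4], 'confidence': 0.67}]), ('tray', [{'pixel': [108.3, 260.3], 'confidence': 0.57}]), ('mallet', [{'pixel': [299.1, 273.5], 'confidence': 0.82}])]
top pred [421.5 262.8] [('handle', []), ('can', [{'pixel': [291.3, 210.3], 'confidence': 0.56}]), ('bottle', [{'pixel': [304.7, 246.7], 'confidence': 0.95}]), ('tray', [{'pixel': [435.7, 211.4], 'confidence': 0.67}]), ('mallet', [{'pixel': [249.5, 231.9], 'confidence': 0.55}])]
[ 0.3 -0.3 -0.2] 19.55 [-0.1  0.  -0.  -0.  -0.  -0. ]
```

View pics/v6.png

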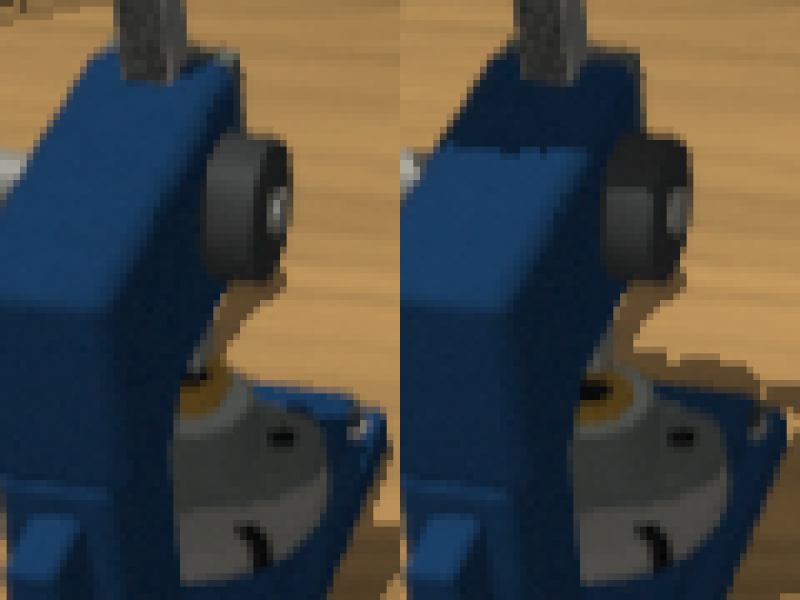

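View pics/v7.png

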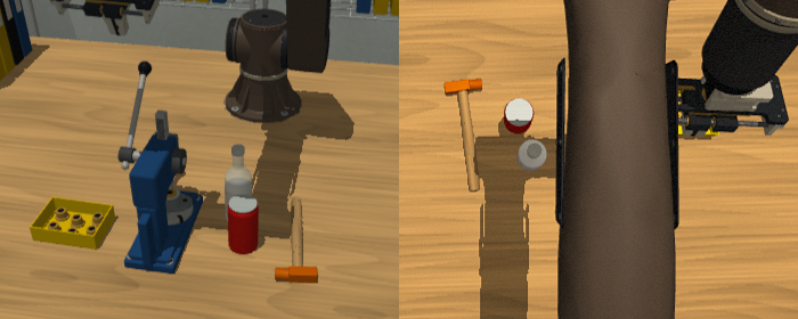

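The bushing's flange, which stood proud before (left), now lies on the boss (right, around 605,395). The handle ball is back at (145,68) as at the start, and the neighbouring things have not moved.

```bash
python3 -c "
from plant import ctrl
print(ctrl.close_job())"
```

```text
the job is handed in; nothing more can be done
None
```

The bushing is pressed home, the handle is back up at its stop, and the finger is clear. I handed the job in at about 19.6 s of the 64 s allowed; no verdict is reported.

- **Pressing:** I pushed the handle down with the shut fingertips on top of the bar. The push took about 4–5 N at first and about 13 N while the bushing slid. It then stiffened to about 18–19 N, at an estimated handle turn of 1.335 rad, and I stopped there. The rise began at about 1.31 rad by my estimate, not 1.29. I put that down to my 2–3 mm position error.
- **Return:** I brought the handle up slowly. At each of the four checks on the way up the finger still carried about 3–6 N. The force then fell to zero where the stop should be, and I took the finger away.
- **Last checks:** In the before and after pictures the flange now lies on the housing and the housing has not moved. The handle's ball is back at its starting pixel. The can, bottle, tray and mallet look unmoved, and the last force reading was about zero.
- **Checks that failed:** After the finger was away, the network did not find the handle. It mistook the mallet for it in one view and returned nothing in the top view, where the arm hid it. I judged the handle's position from the scene picture instead.

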